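# Shift the watch tester's gated selector to the vacuum test

## Robot

A 6-joint arm with a two-finger parallel gripper is mounted at the origin on the work surface. World frame = base frame: x ahead of the robot, y to its left, z up, the work surface at z = 0. Lengths are in m, angles in rad, forces in N, time in s.
With the tool pointing down it reaches from about 0.375 to 0.9 m from the base axis. Payload 3.1 kg.
Tool frame: the origin (TCP) lies midway between the tips of the shut fingers; the grasp point (between the pads) lies 19 mm behind it; z points along the fingers, y is the direction in which the jaws open and shut (so a half turn about z gives the same grasp; the last joint's range is limited). The gripper opens to 85 mm and grips with 20 to 120 N. Pads are 22 mm wide; open, the fingers measure 114 mm over their backs; the gripper's body (76 mm by 85 mm) begins 54 mm behind the grasp point. The pads swing forward as they close: fully open they stand 13 mm farther back than shut.
Start: joints at [-1.409, 0.527, 1.433, -0, 1.181, -0.178], TCP at [0.208, -0.589, 0.195] pointing down, gripper open.
Joint ranges: [-3.08, 3.08], [-0.75, 2.2], [0.22, 2.44], [-1.43, 4.57], [0, 2.65], [-2.85, 2.85]. Speed limits (rad/s): [2.79, 2.79, 3.14, 3.14, 3.14, 3.14].

## Interface

Orientations are given as a unit quaternion [x, y, z, w].
In Python, from station import manip gives the robot as it stands. The module is installed in compiled form; this text tells all that it offers.
- The arm moves only by the tool drive_tool, never from a script. Its argument "deltas" is one flat list of numbers, 4 for each row, row after row: the shift along the tool's x, y, z in cm, then the turn about the tool's z in degrees. A call has 1 to 12 rows; each row is the pose to reach, as a shift and turn from the pose measured when the call began, along the tool's axes at that moment; what a row does not reach only later rows make up. A row lasts 1/10 s, in which the tool goes at most 50 mm and 8.59 degrees, less where a joint would pass 70% of its speed; a pose out of reach is approached as far as the arm can. A call with a gripper value outside its range is refused whole. "hand" is the finger opening in cm, from 0 to 8.54, set as the call begins (left out, the last holds). The fingers move at their own pace and stop on an object; "squeeze" is the grip in N (left out, the last holds). Time passes only in rows, so rows that repeat a pose let the fingers close. It gives the time, the measured TCP pose, the force and the opening at its end, in the units of the state.
- manip.sense(): the state, without advancing time (a new reading comes with each control period).
- manip.snapshot(name): name is "side" or "top" or "wrist"; returns a dict with "frame" (420x560x3 uint8, red, green, blue), "depth" (420x560 float32, m along the optical axis (not along the pixel's ray), 0 where there is no reading), "fx", "fy", "cx", "cy" (pixels), "R" (3x3) and "t" (3): a world point X has camera coordinates R X + t. Camera axes: x right, y down, z forward; pixel columns grow to the right and rows downward; lengths in m; the calibration is good to about 2 mm. A picture is of the moment at which its call begins.
- manip.sign_off(): hands the job in, once; it reports no verdict.
The state is a dict: "t": time; "q": joint angles; "qd": joint speeds; "tau": joint torques, N m; "tcp_pos": TCP position; "tool_rot": TCP orientation; "force": force on the tool from outside, world axes, zero at the start; "ft_torque": the same for the moment, N m; "finger_gap": opening from 0.0 (shut) to 1.0 (fully open).
Only numpy, scipy, OpenCV 4.12 (cv2) and the standard library are available. Lean on these libraries where they do the work, as an engineer would, in place of code of your own. Each camera call takes 0.05 s, during which the arm holds its last target.

## Task

Set the watch tester to its vacuum test: with the fingertips or the outside of the fingers, push the black-knobbed selector lever along the left leg of its H-shaped gate to the middle, across to the right leg, then forward, away from the robot, fully home into the third slot (green pad with three dots). On no account let the lever back into the red fourth slot, do not pull the knob up, and leave the watches, rings, blue holder and pen where they are.

Things in the scene. Friction and masses are not known exactly. Their poses are not given: they have to be found in the camera images.
- console: Grey tester console fixed to the table, place and turn vary. Deck 100 mm above the table. Origin at table height under the centre of the H gate; +x points forward (away from the robot), +y left as seen from the robot. The box reaches 130 mm to +x and -x, 220 mm to +y, 100 mm to -y. Apart from lever and gate plate, nothing on the deck is over 20 mm high.
- gate_center (a point): centre of the H-shaped opening in the aluminium gate plate (120 x 120 mm, 10 mm thick), at the plate's top, 110 mm above the table; axes as the console's. Two dark legs run along x, joined at their middles by a channel along y. Pads by the ends of the legs: far left white, one dot; near left blue, two dots; far right green, three dots; near right red, four dots.
- third_slot (a point): middle of the green pad with three dots, on top of the gate plate beyond the far end of the right leg (48 mm forward and 23.5 mm right of the gate centre): the third slot, vacuum test
- fourth_slot (a point): middle of the red pad with four dots, at the near end of the right leg (48 mm back and 23.5 mm right of the gate centre): the forbidden fourth slot
- lever_pivot (a point): the point about which the lever tilts, at the console's origin (table height, inside the box). The lever is a 10 mm round steel stem that comes up through the H opening and is truly held by its walls: it crosses from leg to leg only within 0.055 rad (9 mm at the knob) of shift_fore = 0, and in a leg |shift_side| stays above about 0.19. It stays where it is left.
- knob_center (a point): centre of the black knob on the lever: 32 mm across, 36 mm high, orange spot on top, 170 mm from the pivot; upright, its underside is 42 mm above the gate plate. Offset from the gate centre in console axes: x = 170 mm * cos(shift_side) * sin(shift_fore), y = -170 mm * sin(shift_side). About 2 N sideways moves it (up to 5 N when moved briskly).
- shift_fore (a joint): fore-and-aft tilt of the lever, rad, -0.26 to 0.26: 0 upright in the cross channel, 0.26 pushed fully forward (console +x, away from the robot), -0.26 fully back. At the start anywhere from -0.25 to 0.25.
- shift_side (a joint): sideways tilt of the lever, rad, -0.22 to 0.22: -0.22 in the left leg (console +y), 0.22 in the right leg (console -y). Always in the left leg at the start.
- knob_lift (a joint): how far the knob has been pulled up along the lever, m, 0 to 0.015: a pull-up safety lock, held down by a spring of about 12 N. 0 at the start; it must stay down.
- watch_steel: loose bystander: a strapless steel watch with a black dial, 40 mm across, 12 mm high, lying in a pocket of the white tray; origin at the centre of its underside
- watch_gold: loose bystander: a strapless gold-coloured watch with a blue dial, 40 mm across, 12 mm high, in another tray pocket; origin at the centre of its underside
- watch_deck: loose bystander: a strapless dark watch, 40 mm across, 12 mm high, lying on the console's deck to the left of the gate; origin at the centre of its underside
- nest_deck: loose bystander: a white plastic ring, 52 mm across, 16 mm high, lying on the console's deck to the left of the gate; origin at the centre of its underside
- nest_table: loose bystander: a like white plastic ring on the table to the right of the console; origin at the centre of its underside
- holder: loose bystander: a blue block 55 x 55 x 24 mm with a white disc on top, on the table to the right of the console; origin at the centre of its underside
- pen: loose bystander: a black marker pen 135 mm long along its x, 11 mm thick, on the table to the right of the console; origin at the centre of its underside

How it is judged:
By the outcome, as a careful person would: the job done as asked, in the order asked, and still so for the second after the job is handed in, with the robot touching nothing.
It also fails if it takes over 58 s, if anything falls off the work surface, if the arm or the gripper's body presses on something with over 40 N, if the wrist force passes 120 N, or if a joint passes its speed limit or range.

## Working session

There is one attempt and no reset: what is moved stays moved. The work goes in short steps, Python scripts to look and compute and a tool call to move; the robot and the scene stay as the last step left them, time stands still between calls to the robot, and variables do not carry over. Pictures are saved under pics/ and viewed, and the job is handed in when it is done.

Besides the shell and the picture viewer there is one more tool, called after "Emit:" as name(argument=value, ...), one argument or row to a line, values as JSON. drive_tool: Moves the arm, as the interface text tells. Its arguments: {"type":"object","properties":{"deltas":{"type":"array"},"hand":{"type":"number"},"squeeze":{"type":"number"}},"required":["deltas"]}

```bash
mkdir -p pics; cat > h.py <<'E'
import numpy as np, cv2
from station import manip
def snap(n,f):
    s=manip.snapshot(n); cv2.imwrite(f'pics/{f}.png',cv2.cvtColor(s['frame'],cv2.COLOR_RGB2BGR)); np.savez(f'pics/{f}.npz',**s); return s
def ray(s,u,v,z):
    R=np.array(s['R']);t=np.array(s['t']); C=-R.T@t
    d=R.T@np.array([(u-s['cx'])/s['fx'],(v-s['cy'])/s['fy'],1]); return C+d*(z-C[2])/d[2]
def proj(s,X):
    c=np.array(s['R'])@np.array(X)+np.array(s['t']); return c[0]/c[2]*s['fx']+s['cx'],c[1]/c[2]*s['fy']+s['cy']
E
python3 - <<'E'
from h import *
for n in ['side','top']: 
    s=snap(n,n+'0'); R=np.array(s['R']); print(n,-R.T@s['t'],R[2])
print(manip.sense())
E
```

```text
side [0.19229147 0.86791699 0.73751179] [ 0.30888354 -0.74865747 -0.58660289]
top [0.44149556 0.05306507 1.68305193] [ 0.063321    0.00925046 -0.99795034]
{'t': 0.1, 'q': array([-1.40948993e+00,  5.28369038e-01,  1.43379515e+00, -6.41117235e-06,
        1.18138874e+00, -1.78507762e-01]), 'qd': array([-0.00088209, -0.00368196, -0.00359746,  0.00040007, -0.00034873,
       -0.00237654]), 'tau': array([-1.40701554e-04, -4.43303239e+01, -1.78587109e+01, -1.67731828e-04,
        3.91122478e-03, -3.66929356e-06]), 'tcp_pos': array([ 0.20822355, -0.58852962,  0.19402742]), 'tool_rot': array([ 9.85599804e-01,  1.69091888e-01,  5.46543267e-06, -9.80124259e-04]), 'force': array([-0.14010915,  0.04828954, -0.4375161 ]), 'ft_torque': array([-0.0055384 , -0.00934163, -0.0189732 ]), 'finger_gap': 0.9963777047650938}
```

View pics/side0.png

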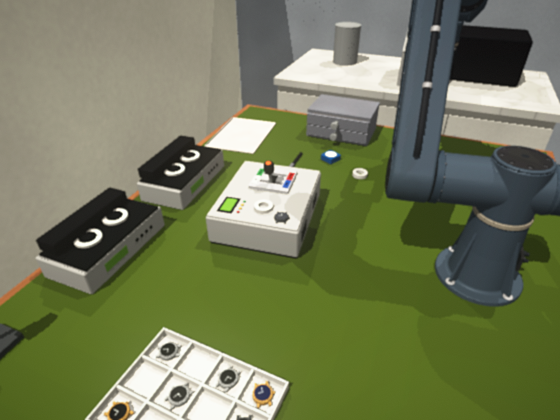

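View pics/top0.png

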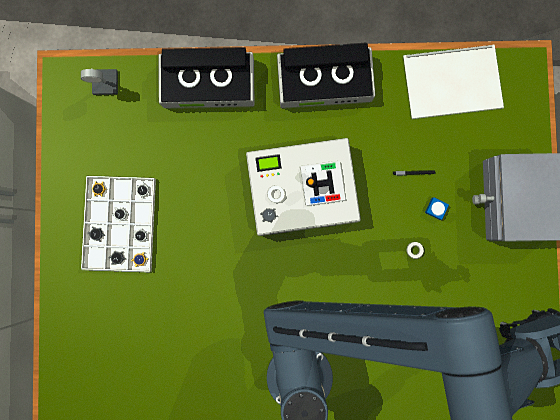

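```bash
python3 - <<'E'
from h import *
s=dict(np.load('pics/top0.npz')); f=cv2.cvtColor(s['frame'],cv2.COLOR_RGB2BGR)
cv2.imwrite('pics/topz.png',cv2.resize(f[130:240,240:370],None,fx=5,fy=5,interpolation=cv2.INTER_CUBIC))
s2=dict(np.load('pics/side0.npz')); f2=cv2.cvtColor(s2['frame'],cv2.COLOR_RGB2BGR)
cv2.imwrite('pics/sidez.png',cv2.resize(f2[145:260,200:330],None,fx=5,fy=5,interpolation=cv2.INTER_CUBIC))
def masks(s,name,roi):
    hsv=cv2.cvtColor(s['frame'],cv2.COLOR_RGB2HSV); x0,y0,x1,y1=roi
    for c,(lo,hi) in dict(blue=((100,150,80),(125,255,255)),red=((172,150,80),(180,255,255)),red0=((0,190,80),(4,255,255)),green=((65,150,60),(90,255,255)),orange=((6,150,120),(22,255,255))).items():
        m=cv2.inRange(hsv,lo,hi); k=np.zeros_like(m);k[y0:y1,x0:x1]=m[y0:y1,x0:x1]
        n,l,st,ce=cv2.connectedComponentsWithStats(k)
        for i in range(1,n):
            if st[i,4]>=4: print(name,c,ce[i].round(1),st[i], ray(s,*ce[i],0.110).round(4), ray(s,*ce[i],0.188).round(4))
masks(s,'top',(240,130,370,240)); masks(s2,'side',(200,145,330,260))
E
```

```text
top blue [317.1 199.5] [310 197  15   6  68] [ 0.5518 -0.0613  0.11  ] [ 0.5463 -0.0556  0.188 ]
top red0 [332.3 197.4] [326 195  14   6  61] [ 0.5574 -0.1076  0.11  ] [ 0.5516 -0.0996  0.188 ]
top green [327.7 166.2] [321 163  15   7  63] [ 0.6527 -0.0958  0.11  ] [ 0.6423 -0.0885  0.188 ]
top orange [310.4 181.3] [308 179   6   6  28] [ 0.6076 -0.0421  0.11  ] [ 0.5993 -0.0374  0.188 ]
side blue [325.3 157.8] [322 153   8  10  40] [ 0.4935 -0.2552  0.11  ] [ 0.4561 -0.1156  0.188 ]
side blue [286.5 183.5] [284 181   6   6  24] [ 0.5536 -0.0603  0.11  ] [0.5087 0.0551 0.188 ]
side red0 [290.1 175.9] [288 174   5   5  15] [ 0.5592 -0.1047  0.11  ] [0.5136 0.0162 0.188 ]
side orange [267.9 162.5] [265 160   7   6  30] [ 0.6559 -0.1557  0.11  ] [ 0.5983 -0.0285  0.188 ]
```

View pics/topz.png

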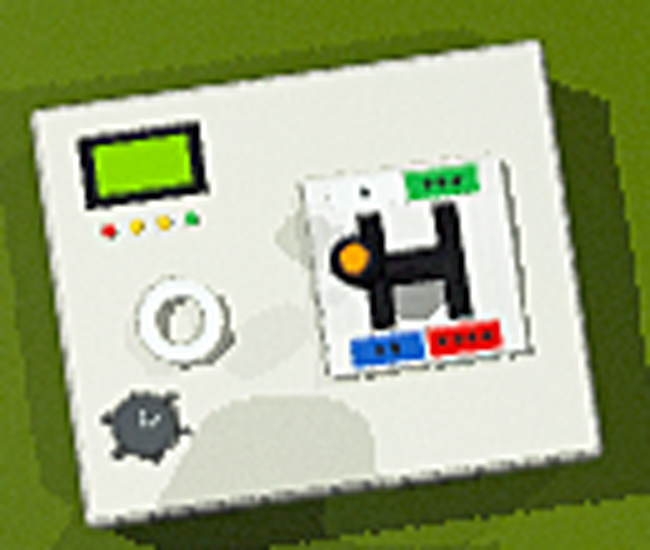

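View pics/sidez.png

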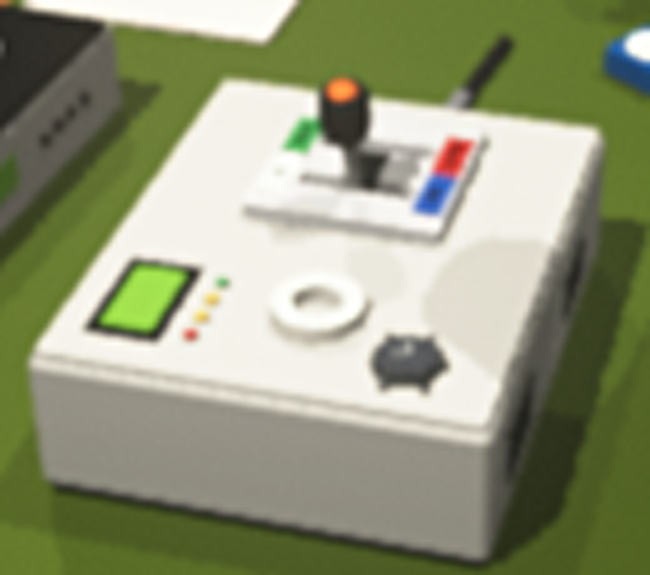

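The top view shows the knob's orange spot at (310,181), the pads at (317,199) blue, (332,197) red and (328,166) green. The lever stands in the left leg close to its middle. I'll measure this more carefully and compute the first move.

```bash
cat >> h.py <<'E'
from scipy.spatial.transform import Rotation as Ro
YAW=0.122; G=np.array([0.6022,-0.0784])
CX=np.array([np.cos(YAW),np.sin(YAW)]); CY=np.array([-np.sin(YAW),np.cos(YAW)])
def c2w(x,y): return G+x*CX+y*CY
def w2c(p): d=np.array(p[:2])-G; return np.array([d@CX,d@CY])
def delta(x,y,z):   # console x,y (m), z world -> cm in tool axes, turn deg
    s=manip.sense(); R=Ro.from_quat(s['tool_rot']).as_matrix()
    T=np.r_[c2w(x,y),z]; d=R.T@(T-s['tcp_pos'])*100
    yaw=np.arctan2(R[1,0],R[0,0]); return d.round(2), np.degrees(yaw-YAW).round(2), 'tilt',R[:,2].round(4)
def st():
    s=manip.sense(); print('t',s['t'],'con mm',(w2c(s['tcp_pos'])*1000).round(1),'z',s['tcp_pos'][2].round(4),'F',s['force'].round(2),'gap',s['finger_gap'],'q',s['q'].round(2)); return s
def tri(s1,p1,s2,p2):
    P=[np.array([[s['fx'],0,s['cx']],[0,s['fy'],s['cy']],[0,0,1]])@np.c_[s['R'],s['t']] for s in (s1,s2)]
    X=cv2.triangulatePoints(P[0],P[1],np.array(p1,float).reshape(2,1),np.array(p2,float).reshape(2,1)); return (X[:3]/X[3]).ravel()
def orange(s,roi):
    hsv=cv2.cvtColor(s['frame'],cv2.COLOR_RGB2HSV); m=cv2.inRange(hsv,(6,150,120),(22,255,255)); x0,y0,x1,y1=roi
    k=np.zeros_like(m);k[y0:y1,x0:x1]=m[y0:y1,x0:x1]
    n,l,stt,ce=cv2.connectedComponentsWithStats(k)
    if n<2: return None
    i=1+np.argmax(stt[1:,4]); return ce[i],stt[i,4]
E
python3 - <<'E'
from h import *
s=dict(np.load('pics/top0.npz'));s2=dict(np.load('pics/side0.npz'))
for p,q,n in [((310.4,181.3),(267.9,162.5),'spot'),((317.1,199.5),(286.5,183.5),'blue'),((332.3,197.4),(290.1,175.9),'red')]:
    X=tri(s,p,s2,q); print(n,X.round(4),w2c(X).round(4))
print(delta(0.002,0.09,0.26)); st()
E
```

```text
spot [ 0.6007 -0.0375  0.1826] [0.0034 0.0407]
blue [ 0.5526 -0.0612  0.1096] [-0.0471  0.0231]
red [ 0.5585 -0.1073  0.1088] [-0.0469 -0.0233]
(array([ 56.29, -43.72,  -6.49]), np.float64(12.48), 'tilt', array([-3.0e-04,  1.9e-03, -1.0e+00]))
t 0.1 con mm [-453.1 -458.4] z 0.194 F [-0.14  0.05 -0.44] gap 0.9963777047650938 q [-1.41  0.53  1.43 -0.    1.18 -0.18]
```

Emit:
drive_tool(
  deltas=[0,0,-2,0,0,0,-5,0,2,-1.5,-6.5,1,5,-4,-6.5,3,8.5,-6.6,-6.5,5,12,-9.3,-6.5,7,15.5,-12,-6.5,9,19,-14.8,-6.5,11,22.5,-17.5,-6.5,12.5,26,-20.2,-6.5,12.5,29.5,-22.9,-6.5,12.5,32,-24.9,-6.5,12.5],
  hand=0,
  squeeze=20,
)

```text
t: 1.3
tcp_pos: [0.4276, -0.2445, 0.2594]
tool_rot: [0.998, 0.061, -0.0, -0.002]
force: [0.3, -0.3, 0.1]
finger_gap: 0.005
```

```bash
python3 -c "
from h import *
st();print(delta(0.002,0.09,0.26))"
```

```text
t 1.3 con mm [-193.5 -143.7] z 0.2594 F [ 0.33 -0.32  0.15] gap 0.004690538797232241 q [-0.75  0.27  1.67  0.    1.2   0.7 ]
(array([ 19.58, -23.35,   0.  ]), np.float64(0.06), 'tilt', array([-7.0e-04,  3.1e-03, -1.0e+00]))
```

Emit:
drive_tool(
  deltas=[1.5,-1.8,0,0,4,-4.8,0,0,6.5,-7.8,0,0,9,-10.8,0,0,11.5,-13.8,0,0,14,-16.7,0,0,16.5,-19.7,0,0,18.5,-22,0,0,19.6,-23.4,0,0,19.6,-23.4,0,0],
)

```text
t: 2.3
tcp_pos: [0.5939, 0.0135, 0.2595]
tool_rot: [0.998, 0.063, -0.001, -0.002]
force: [-0.5, -0.5, 0.2]
finger_gap: -0.001
```

```bash
python3 -c "
from h import *
st();print(delta(0.002,0.09,0.146))
s=snap('wrist','w1'); snap('side','s1'); R=np.array(s['R']); print(-R.T@s['t'],R[2])"
```

```text
t 2.3 con mm [ 2.9 92.2] z 0.2595 F [-0.48 -0.5   0.2 ] gap -0.0013454763022371168 q [-0.17  0.42  1.43  0.    1.29  1.28]
(array([-0.08,  0.26, 11.35]), np.float64(0.22), 'tilt', array([-0.0013,  0.0034, -1.    ]))
[0.65922315 0.02151385 0.43901331] [-0.2614245  -0.02930682 -0.96477891]
```

View pics/w1.png

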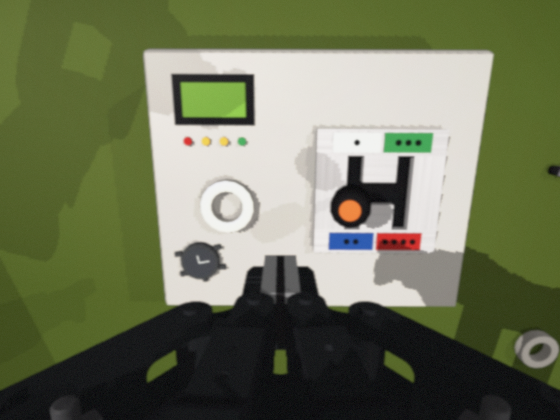

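View pics/s1.png

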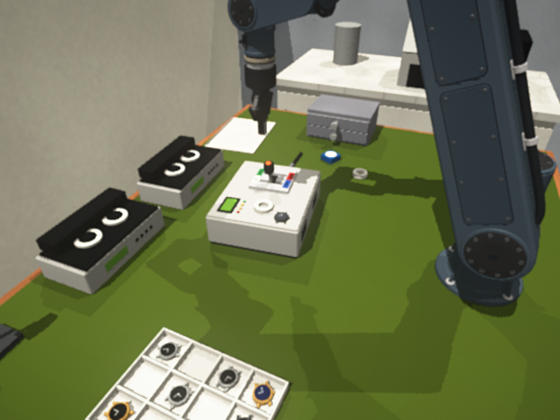

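The wrist view shows the knob spot at about (350,210), blue pad at (351,241), red at (400,241), green at (408,142). The shut fingertips are at (281,265), left of the lever and clear of the ring and watch. I'll use this closer view to refine the gate and lever positions.

```bash
python3 - <<'E'
from h import *
s=dict(np.load('pics/w1.npz')); s2=dict(np.load('pics/side0.npz')); 
hsv=cv2.cvtColor(s['frame'],cv2.COLOR_RGB2HSV)
for c,(lo,hi) in dict(blue=((100,150,60),(125,255,255)),red=((172,150,60),(180,255,255)),red0=((0,190,60),(5,255,255)),green=((65,120,60),(90,255,255)),orange=((6,150,120),(22,255,255))).items():
    m=cv2.inRange(hsv,lo,hi); m[:,:300]=0; m[:110]=0; m[270:]=0
    n,l,stt,ce=cv2.connectedComponentsWithStats(m)
    for i in range(1,n):
        if stt[i,4]>40:
            z=.1835 if c=='orange' else .11
            (cx,cy),wh,a=cv2.minAreaRect(np.argwhere(l==i)[:,::-1].astype(np.float32))
            X=ray(s,*ce[i],z); print(c,ce[i].round(1),(cx,cy),stt[i],X.round(4),w2c(X).round(4))
t=manip.sense()['tcp_pos']; print('tcp px',proj(s,t),proj(s2,t))
o=orange(s,(300,150,400,270))[0]; X=tri(s,o,s2,(267.9,162.5)); print(X,w2c(X))
E
```

```text
blue [350.5 241. ] (350.5, 241.0) [330 234  42  15 606] [ 0.5518 -0.0614  0.11  ] [-0.0479  0.023 ]
red0 [398.3 241. ] (398.0, 241.5) [378 235  41  14 451] [ 0.5578 -0.1084  0.11  ] [-0.0477 -0.0244]
green [407.8 142. ] (408.0, 142.0) [385 134  47  17 739] [ 0.6535 -0.0965  0.11  ] [ 0.0487 -0.0242]
orange [349.5 210.4] (349.5, 210.5) [338 200  24  22 408] [ 0.5998 -0.0378  0.1835] [0.0025 0.0406]
tcp px (np.float64(284.5337806692738), np.float64(246.9056984129391)) (np.float64(263.19905920293814), np.float64(145.88962442193804))
[ 0.60092993 -0.03697089  0.18341391] [0.0037812  0.04127574]
```

```bash
python3 - <<'E'
from h import *
s=dict(np.load('pics/w1.npz')); f=cv2.cvtColor(s['frame'],cv2.COLOR_RGB2BGR)
R=s['R'];t=s['t']
def p(u,v):
    d=s['depth'][v,u]; c=np.array([(u-s['cx'])/s['fx']*d,(v-s['cy'])/s['fy']*d,d]); return R.T@(c-t)
for v in (240,254,258,262,270,280,290,300): print(v,[(u,(p(u,v)[:3]).round(4).tolist(),(w2c(p(u,v))*1000).round(1).tolist()) for u in (272,280,290)])
cv2.imwrite('pics/w1z.png',cv2.resize(f[230:330,220:350],None,fx=6,fy=6,interpolation=cv2.INTER_CUBIC))
E
```

```text
240 [(272, [0.5396, 0.016, 0.1006], [-50.6, 101.3]), (280, [0.5409, 0.0079, 0.1011], [-50.4, 93.1]), (290, [0.5415, -0.0024, 0.0994], [-50.9, 82.8])]
254 [(272, [0.5247, 0.0141, 0.1012], [-65.7, 101.3]), (280, [0.5259, 0.006, 0.1017], [-65.4, 93.0]), (290, [0.5269, -0.0043, 0.1008], [-65.7, 82.7])]
258 [(272, [0.6039, 0.0184, 0.3044], [13.4, 95.8]), (280, [0.6044, 0.0151, 0.3048], [13.6, 92.5]), (290, [0.6043, 0.0109, 0.3031], [13.0, 88.4])]
262 [(272, [0.604, 0.0183, 0.3088], [13.5, 95.7]), (280, [0.6038, 0.015, 0.3073], [12.9, 92.5]), (290, [0.6049, 0.0111, 0.3088], [13.6, 88.5])]
270 [(272, [0.6039, 0.0181, 0.3163], [13.4, 95.5]), (280, [0.6041, 0.015, 0.3158], [13.2, 92.5]), (290, [0.6047, 0.0113, 0.3161], [13.4, 88.7])]
280 [(272, [0.604, 0.0178, 0.3249], [13.5, 95.3]), (280, [0.604, 0.015, 0.3242], [13.2, 92.5]), (290, [0.6047, 0.0115, 0.3248], [13.5, 88.9])]
290 [(272, [0.6041, 0.0177, 0.3327], [13.6, 95.1]), (280, [0.6045, 0.015, 0.3327], [13.6, 92.4]), (290, [0.6047, 0.0117, 0.3324], [13.5, 89.1])]
300 [(272, [0.6047, 0.0175, 0.3404], [14.1, 94.9]), (280, [0.6014, 0.0146, 0.3338], [10.5, 92.4]), (290, [0.6052, 0.0119, 0.34], [14.0, 89.3])]
```

View pics/w1z.png

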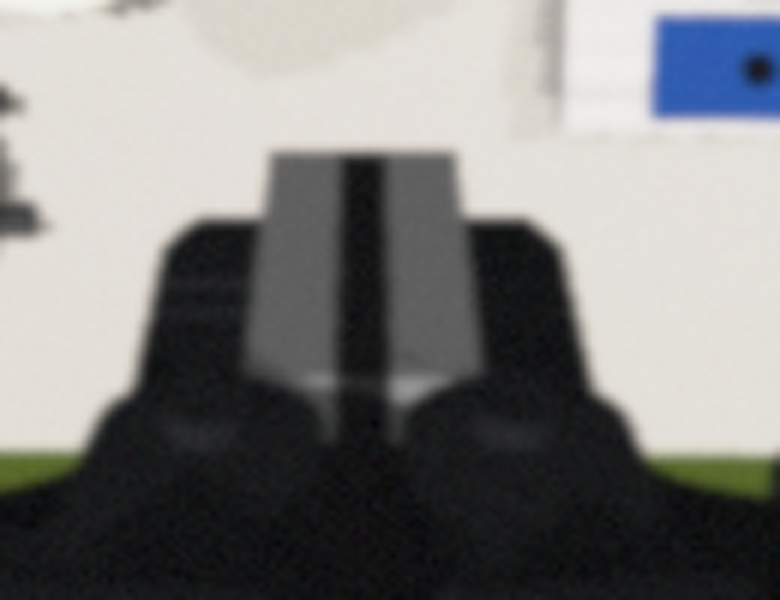

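```bash
python3 - <<'E'
from h import *
s=dict(np.load('pics/s1.npz')); f=cv2.cvtColor(s['frame'],cv2.COLOR_RGB2BGR)
st_=manip.sense(); T=st_['tcp_pos']; print(T)
for dz in (0,.043): print(proj(s,T+[0,0,dz]))
cv2.imwrite('pics/s1z.png',cv2.resize(f[70:190,210:330],None,fx=5,fy=5,interpolation=cv2.INTER_CUBIC))
for v in range(100,146,4):
  for u in (262,):
    d=s['depth'][v,u]; c=np.array([(u-s['cx'])/s['fx']*d,(v-s['cy'])/s['fy']*d,d]); print(v,(s['R'].T@(c-s['t'])).round(3))
E
```

```text
[0.59272692 0.01132006 0.25955852]
(np.float64(263.19905920293814), np.float64(145.88962442193804))
(np.float64(262.757045070964), np.float64(130.80490131587027))
100 [0.582 0.034 0.394]
104 [0.58  0.038 0.385]
108 [0.582 0.035 0.374]
112 [0.585 0.028 0.361]
116 [0.579 0.042 0.357]
120 [0.578 0.045 0.348]
124 [0.588 0.025 0.328]
128 [0.588 0.026 0.317]
132 [0.588 0.026 0.306]
136 [ 0.851 -0.532  0.002]
140 [ 0.833 -0.492  0.005]
144 [ 0.822 -0.468 -0.   ]
```

View pics/s1z.png

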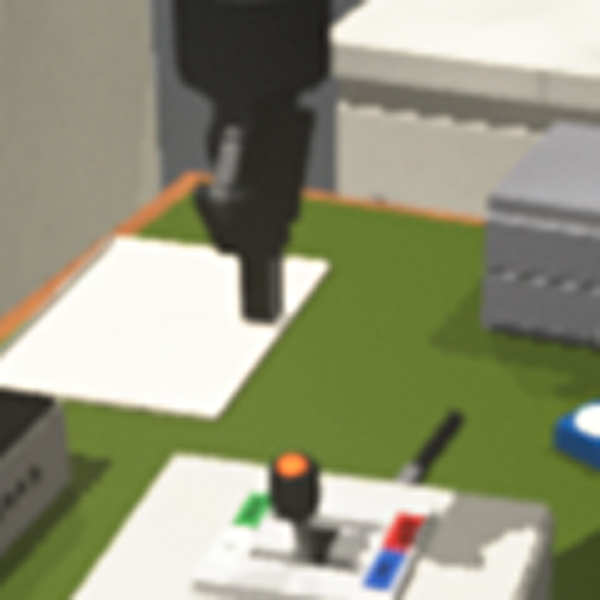

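Two views agree that the visible fingertips stand at z≈0.302, about 42 mm above the reported TCP height of 0.2595. I'll go down part way and measure again before relying on either figure.

Emit:
drive_tool(
  deltas=[0,0,2,0,-0.1,0.2,5,0.2,-0.1,0.5,8,0.2,-0.1,0.9,10,0.2,-0.1,0.9,11,0.2,-0.1,0.9,11,0.2],
)

```text
t: 3.0
tcp_pos: [0.5911, 0.0015, 0.1483]
tool_rot: [0.998, 0.059, -0.003, -0.002]
force: [1.0, 0.3, 0.2]
finger_gap: 0.0
```

```bash
python3 - <<'E'
from h import *
st()
s=snap('side','s2'); w=snap('wrist','w2'); f=cv2.cvtColor(s['frame'],cv2.COLOR_RGB2BGR)
T=manip.sense()['tcp_pos']; print(proj(s,T),proj(w,T))
for v in range(150,184,3):
    u=266; d=s['depth'][v,u]; c=np.array([(u-s['cx'])/s['fx']*d,(v-s['cy'])/s['fy']*d,d]); print(v,(s['R'].T@(c-s['t'])).round(3))
cv2.imwrite('pics/s2z.png',cv2.resize(f[100:220,210:330],None,fx=5,fy=5,interpolation=cv2.INTER_CUBIC))
E
```

```text
t 3.0 con mm [-1.3 80.7] z 0.1483 F [1.01 0.29 0.21] gap 0.0002025797633752792 q [-0.19  0.54  1.56  0.    1.05  1.26]
(np.float64(265.51661171011864), np.float64(179.43404081987853)) (np.float64(280.754311393386), np.float64(243.56303824926337))
150 [0.582 0.019 0.253]
153 [0.582 0.019 0.244]
156 [0.578 0.027 0.24 ]
159 [0.578 0.028 0.232]
162 [0.586 0.012 0.213]
165 [0.585 0.014 0.205]
168 [0.584 0.016 0.197]
171 [0.586 0.013 0.185]
174 [ 0.606 -0.031  0.147]
177 [ 0.627 -0.075  0.108]
180 [ 0.619 -0.057  0.109]
183 [ 0.613 -0.044  0.107]
```

View pics/s2z.png

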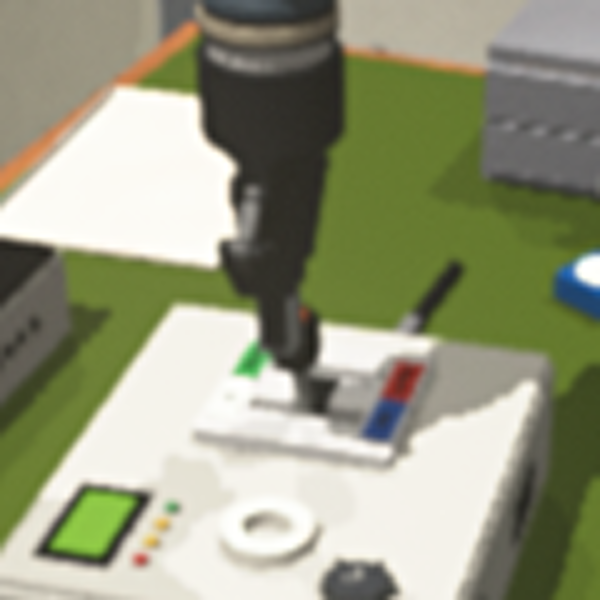

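View pics/w2.png

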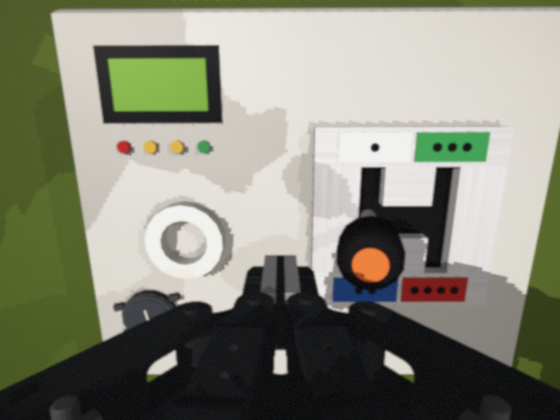

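```bash
python3 - <<'E'
from h import *
for n in ('w1','w2'):
    s=dict(np.load(f'pics/{n}.npz')); C=-s['R'].T@s['t']
    for v in range(252,264,2):
        u=281; d=s['depth'][v,u]; c=np.array([(u-s['cx'])/s['fx']*d,(v-s['cy'])/s['fy']*d,d]); X=s['R'].T@(c-s['t']); print(n,v,d.round(4),X.round(4),(w2c(X)*1000).round(1))
    print(C)
for n in ('s1','s2'):
    s=dict(np.load(f'pics/{n}.npz')); d=s['depth']
    r=range(128,140) if n=='s1' else range(165,178)
    for v in r:
        print(n,v,d[v,258:272].round(3))
E
```

```text
w1 252 0.3627 [0.5273 0.0051 0.0993] [-64.1  92. ]
w1 254 0.3615 [0.5258 0.0049 0.101 ] [-65.7  92. ]
w1 256 0.1465 [0.6043 0.0147 0.3022] [13.4 92.1]
w1 258 0.1449 [0.6042 0.0147 0.304 ] [13.3 92.1]
w1 260 0.143 [0.6041 0.0147 0.3059] [13.2 92.1]
w1 262 0.1417 [0.6038 0.0146 0.3074] [12.9 92.1]
[0.65922315 0.02151385 0.43901331]
w2 252 0.2443 [ 0.5686 -0.0012  0.1004] [-23.9  80.7]
w2 254 0.2446 [ 0.5672 -0.0014  0.1005] [-25.4  80.7]
w2 256 0.147 [0.6026 0.0028 0.1918] [10.3 80.6]
w2 258 0.1449 [0.6026 0.0028 0.1941] [10.3 80.6]
w2 260 0.1416 [0.6031 0.0029 0.1973] [10.8 80.6]
w2 262 0.1409 [0.6026 0.0028 0.1982] [10.3 80.6]
[0.65795292 0.00941198 0.32901387]
s1 128 [0.999 0.999 1.002 1.002 0.999 1.002 1.003 1.004 1.014 1.748 1.742 1.747
 1.741 1.744]
s1 129 [1.003 1.002 1.    1.001 1.001 1.005 1.002 1.006 1.015 1.734 1.738 1.734
 1.734 1.741]
s1 130 [1.006 1.003 1.011 1.003 1.003 1.005 1.008 1.01  1.017 1.724 1.725 1.734
 1.743 1.731]
s1 131 [1.007 1.004 1.01  1.007 1.004 1.007 1.012 1.009 1.019 1.718 1.721 1.726
 1.729 1.734]
s1 132 [1.004 1.008 1.007 1.006 1.006 1.009 1.01  1.01
[... 1217 characters left out ...]
1.085 1.089 1.089 1.084 1.13
 1.132 1.129]
s2 171 [1.234 1.241 1.233 1.239 1.235 1.238 1.139 1.135 1.086 1.09  1.13  1.131
 1.13  1.127]
s2 172 [1.231 1.229 1.233 1.229 1.228 1.23  1.141 1.14  1.135 1.135 1.135 1.134
 1.131 1.136]
s2 173 [1.225 1.225 1.224 0.    1.225 1.227 1.239 1.144 1.136 1.133 1.135 1.135
 1.134 1.143]
s2 174 [1.22  1.222 1.217 1.22  1.225 1.222 1.225 1.244 1.147 1.146 1.138 1.143
 1.143 1.146]
s2 175 [1.216 1.219 1.216 1.219 1.219 1.221 1.217 1.22  1.22  1.22  1.16  1.158
 1.157 1.236]
s2 176 [1.211 1.208 1.214 1.213 1.211 1.215 1.214 1.211 1.213 1.216 1.159 1.155
 1.159 1.236]
s2 177 [1.207 1.206 1.205 1.21  1.21  1.209 1.211 1.204 1.209 1.206 1.167 1.164
 1.162 1.17 ]
```

The wrist and side views again put the tips 40–43 mm above the reported TCP, so I'll use tip z ≈ TCP z + 0.042. A reported z of 0.118 puts the tips at mid-knob, about 0.160, and still clears the plate if the reading were right after all.

```bash
python3 -c "
from h import *
st();print(delta(0.003,0.08,0.118))"
```

```text
t 3.1 con mm [ 0.6 80.8] z 0.1504 F [0.21 0.29 0.98] gap -0.0004976883787007687 q [-0.19  0.54  1.56  0.    1.05  1.26]
(array([0.24, 0.08, 3.24]), np.float64(-0.17), 'tilt', array([-0.0011,  0.0022, -1.    ]))
```

Emit:
drive_tool(
  deltas=[0.1,0,1,0,0.2,0,2.2,0,0.2,0,3,0,0.2,0,3.2,0,0.2,0,3.2,0],
)

```text
t: 3.6
tcp_pos: [0.5945, 0.0023, 0.1176]
tool_rot: [0.998, 0.06, -0.001, -0.001]
force: [0.1, 0.1, -0.3]
finger_gap: -0.002
```

```bash
python3 - <<'E'
from h import *
st();w=snap('wrist','w3'); s=snap('side','s3');f=cv2.cvtColor(s['frame'],cv2.COLOR_RGB2BGR)
cv2.imwrite('pics/s3z.png',cv2.resize(f[100:220,210:330],None,fx=5,fy=5,interpolation=cv2.INTER_CUBIC))
print(delta(0.003,0.06,0.118))
E
```

```text
t 3.6 con mm [ 2.2 81.1] z 0.1176 F [ 0.11  0.05 -0.3 ] gap -0.00236348332119359 q [-0.18  0.58  1.58  0.    0.98  1.27]
(array([0.03, 2.09, 0.04]), np.float64(-0.17), 'tilt', array([-9.0e-04,  2.1e-03, -1.0e+00]))
```

View pics/w3.png

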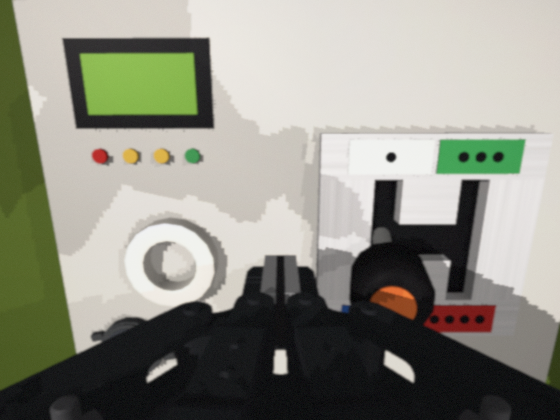

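View pics/s3z.png

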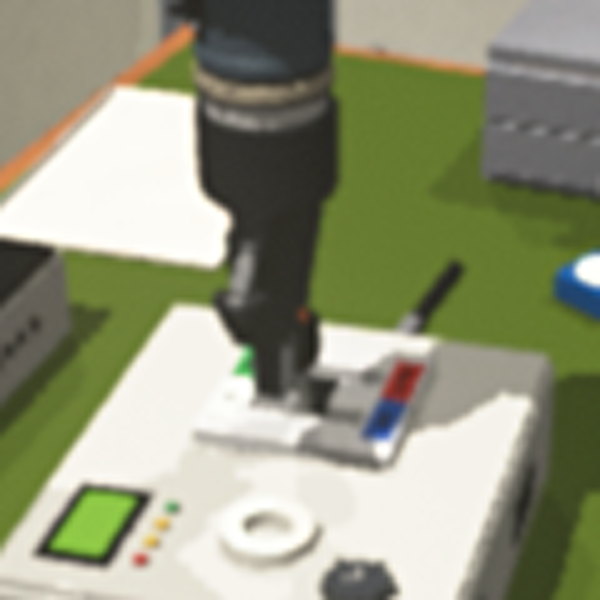

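```bash
python3 - <<'E'
from h import *
s=dict(np.load('pics/w3.npz'))
def X(u,v):
    d=float(s['depth'][v,u]); c=np.array([(u-s['cx'])/s['fx']*d,(v-s['cy'])/s['fy']*d,d]); x=s['R'].T@(c-s['t']); return (w2c(x)*1000).round(0).tolist(),x[2].round(3)
for p in [(281,258),(300,270),(310,285),(313,300),(350,312),(365,320),(385,325),(400,335),(430,345),(395,300),(395,270)]: print(p,X(*p))
E
```

```text
(281, 258) ([13.0, 81.0], np.float64(0.163))
(300, 270) ([9.0, 73.0], np.float64(0.166))
(310, 285) ([9.0, 70.0], np.float64(0.179))
(313, 300) ([14.0, 71.0], np.float64(0.2))
(350, 312) ([14.0, 61.0], np.float64(0.206))
(365, 320) ([13.0, 57.0], np.float64(0.21))
(385, 325) ([14.0, 53.0], np.float64(0.213))
(400, 335) ([13.0, 50.0], np.float64(0.217))
(430, 345) ([13.0, 43.0], np.float64(0.22))
(395, 300) ([6.0, 40.0], np.float64(0.185))
(395, 270) ([16.0, 40.0], np.float64(0.182))
```

Emit:
drive_tool(
  deltas=[0,0.4,0,-0.1,0,0.8,0,-0.2,0,1.2,0,-0.2,0.1,1.6,0,-0.2,0.1,2,0,-0.2,0.1,2.4,0,-0.2],
)

```text
t: 4.3
tcp_pos: [0.5991, -0.0215, 0.1186]
tool_rot: [0.998, 0.061, -0.0, -0.001]
force: [1.0, 2.3, 1.5]
finger_gap: -0.002
```

```bash
python3 - <<'E'
from h import *
st();w=snap('wrist','w4');print(delta(0.003,0.03,0.118))
E
```

```text
t 4.3 con mm [ 3.8 56.9] z 0.1186 F [0.96 2.27 1.52] gap -0.002082333452742171 q [-0.22  0.59  1.57  0.    0.99  1.22]
(array([-0.09,  2.61,  0.05]), np.float64(0.02), 'tilt', array([-4.0e-04,  1.9e-03, -1.0e+00]))
```

View pics/w4.png

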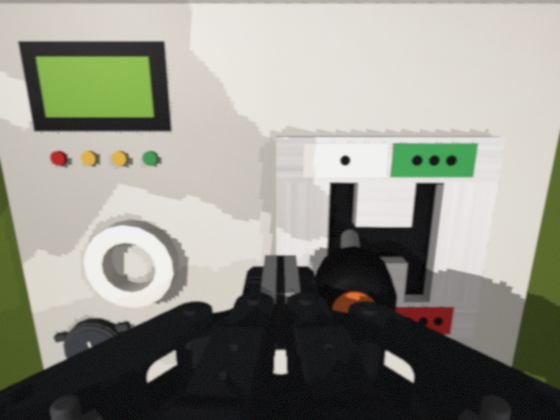

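Contact at about 2 N, and the knob is sliding right with the stem, now at (349,240), entering the cross channel. I'll continue.

Emit:
drive_tool(
  deltas=[0,0.4,0,0,0,0.8,0,0,0,1.2,0,0,-0.1,1.6,0,0,-0.1,2,0,0,-0.1,2.4,0,0,-0.1,2.6,0,0],
)

```text
t: 5.05
tcp_pos: [0.6016, -0.0488, 0.1185]
tool_rot: [0.998, 0.061, -0.0, -0.001]
force: [0.4, 1.7, 1.4]
finger_gap: -0.001
```

```bash
python3 - <<'E'
from h import *
st();w=snap('wrist','w5');t=snap('top','t5');print(delta(0.003,0.01,0.118))
E
```

```text
t 5.05 con mm [ 3.  29.5] z 0.1185 F [0.41 1.71 1.35] gap -0.0008692851719579166 q [-0.27  0.59  1.56  0.    0.99  1.18]
(array([0.  , 1.96, 0.04]), np.float64(-0.01), 'tilt', array([-2.0e-04,  1.7e-03, -1.0e+00]))
```

View pics/w5.png

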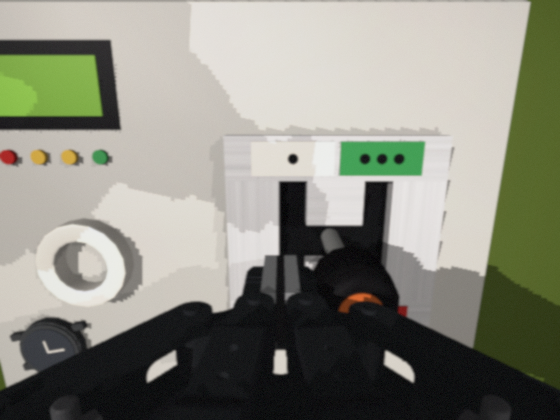

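The stem (332,240) is mid-channel and the knob is following. I'll continue.

Emit:
drive_tool(
  deltas=[0,0.4,0,0,0,0.8,0,0,0,1.2,0,0,0,1.6,0,0,0,1.9,0,0,0,2.2,0,0,0,2.4,0,0],
)

```text
t: 5.85
tcp_pos: [0.6044, -0.0728, 0.1183]
tool_rot: [0.998, 0.061, -0.0, -0.001]
force: [-0.7, 2.1, 1.8]
finger_gap: -0.004
```

```bash
python3 - <<'E'
from h import *
st();w=snap('wrist','w6');t=snap('top','t6');print(delta(0.003,0.0,0.118))
E
```

```text
t 5.85 con mm [2.9 5.2] z 0.1183 F [-0.74  2.05  1.75] gap -0.004062149879872806 q [-0.3   0.6   1.54  0.    1.    1.14]
(array([0.01, 0.52, 0.03]), np.float64(-0.03), 'tilt', array([-3.0e-04,  1.6e-03, -1.0e+00]))
```

View pics/w6.png

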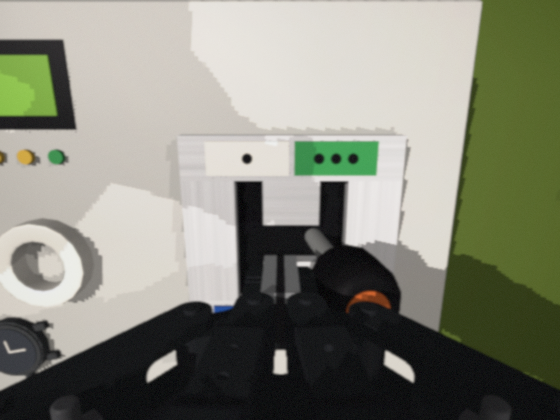

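Emit:
drive_tool(
  deltas=[0,0.3,0,0,0,0.6,0,0,0,0.9,0,0,0,1.1,0,0],
)

```text
t: 6.35
tcp_pos: [0.6055, -0.084, 0.1179]
tool_rot: [0.998, 0.061, -0.0, -0.001]
force: [0.5, 1.7, -0.4]
finger_gap: -0.003
```

```bash
python3 - <<'E'
from h import *
st();w=snap('wrist','w7');t=snap('top','t7');print(delta(0.003,-0.01,0.118))
E
```

```text
t 6.35 con mm [ 2.6 -5.9] z 0.1179 F [ 0.53  1.66 -0.36] gap -0.003249832969630947 q [-0.32  0.6   1.54  0.    1.    1.13]
(array([0.03, 0.39, 0.  ]), np.float64(-0.05), 'tilt', array([-9.0e-04,  1.6e-03, -1.0e+00]))
```

View pics/w7.png

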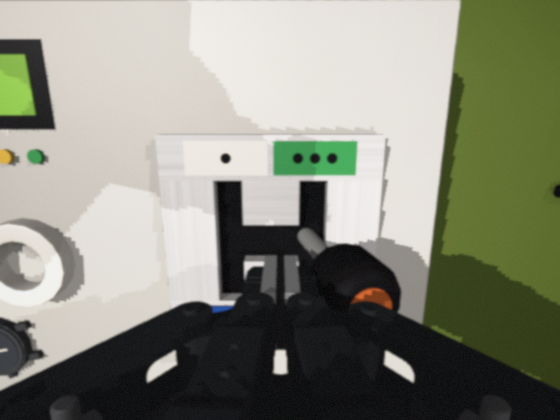

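Emit:
drive_tool(
  deltas=[0,0.2,0,0,0,0.4,0,0,0,0.6,0,0],
)

```text
t: 6.75
tcp_pos: [0.6059, -0.0895, 0.1178]
tool_rot: [0.998, 0.06, -0.001, -0.002]
force: [-0.2, 3.1, -1.2]
finger_gap: 0.001
```

```bash
python3 - <<'E'
from h import *
st();w=snap('wrist','w8');t=snap('top','t8');f=cv2.cvtColor(t['frame'],cv2.COLOR_RGB2BGR)
cv2.imwrite('pics/t8z.png',cv2.resize(f[130:240,260:390],None,fx=5,fy=5,interpolation=cv2.INTER_CUBIC))
E
```

```text
t 6.75 con mm [  2.4 -11.5] z 0.1178 F [-0.19  3.09 -1.24] gap 0.0005877191970772517 q [-0.33  0.6   1.53  0.    1.01  1.12]
```

View pics/w8.png

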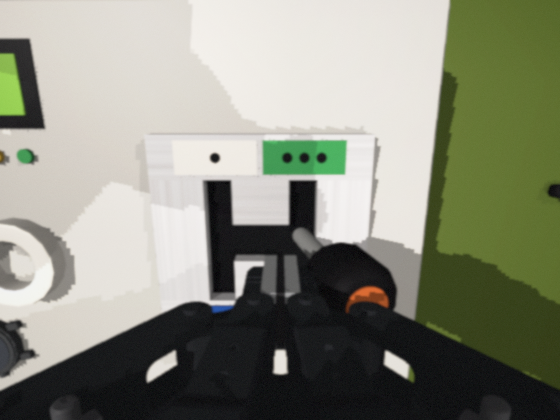

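View pics/t8z.png

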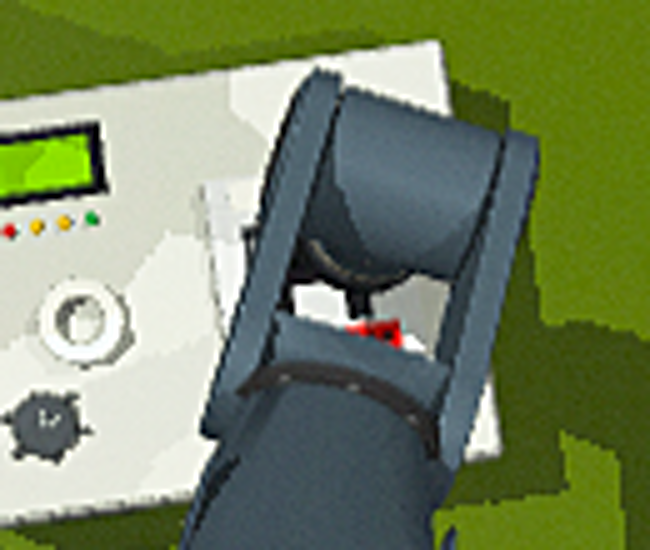

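Emit:
drive_tool(
  deltas=[0,0.2,0,0,0,0.4,0,0],
)

```text
t: 7.05
tcp_pos: [0.606, -0.0923, 0.1174]
tool_rot: [0.998, 0.06, -0.001, -0.003]
force: [-0.2, 6.4, -2.5]
finger_gap: -0.001
```

```bash
python3 - <<'E'
from h import *
st()
E
```

```text
t 7.05 con mm [  2.  -14.3] z 0.1174 F [-0.19  6.35 -2.45] gap -0.0014621241930218671 q [-0.34  0.61  1.53  0.    1.01  1.11]
```

The force rises to 6.4 N and the motion lags, so the lever is at the right-leg stop. I'll back off to the left and look.

Emit:
drive_tool(
  deltas=[0,-0.6,0,0,0,-1.6,0,0,0,-2.6,0,0,0,-3,0,0,0,-3,0,0],
)

```text
t: 7.55
tcp_pos: [0.6023, -0.0619, 0.1177]
tool_rot: [0.998, 0.061, -0.001, -0.002]
force: [-0.5, -0.0, -0.0]
finger_gap: -0.002
```

```bash
python3 - <<'E'
from h import *
st();w=snap('wrist','w9');s=snap('side','s9');f=cv2.cvtColor(s['frame'],cv2.COLOR_RGB2BGR)
cv2.imwrite('pics/s9z.png',cv2.resize(f[100:220,210:330],None,fx=5,fy=5,interpolation=cv2.INTER_CUBIC))
print(delta(-0.055,0.015,0.118))
E
```

```text
t 7.55 con mm [ 2.1 16.4] z 0.1177 F [-0.48 -0.02 -0.05] gap -0.0016394994496660572 q [-0.29  0.6   1.55  0.    1.    1.16]
(array([-5.72,  0.07, -0.02]), np.float64(-0.05), 'tilt', array([-0.0025,  0.0045, -1.    ]))
```

View pics/w9.png

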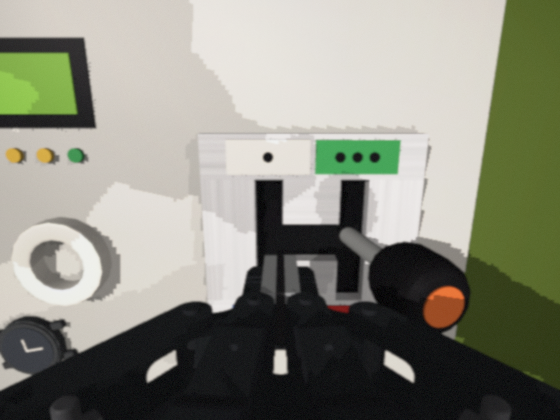

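View pics/s9z.png

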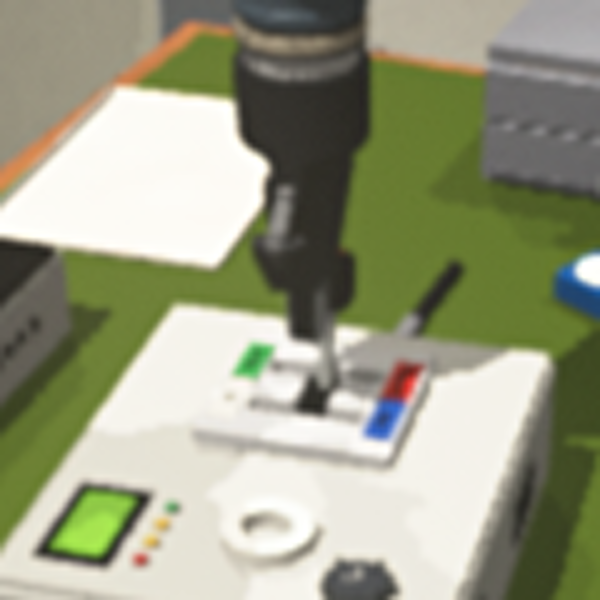

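```bash
python3 - <<'E'
from h import *
s=dict(np.load('pics/w9.npz')); o,a=orange(s,(400,270,500,340)); X=ray(s,*o,.1835); print(o,a,w2c(X)*1000)
E
```

```text
[443.64658635 305.98554217] 1245 [  2.76881682 -42.62433361]
```

The wrist view shows the stem at (348,240) in the right leg and the spot at (444,306). Its top is at console (3, −43) mm, so shift_side is about 0.22 and shift_fore about 0. Next I'll bring the fingers round to the near side of the knob.

Emit:
drive_tool(
  deltas=[-1,0,0,0,-2.5,0,0,0,-4,0,0,0,-5.2,0,0,0,-5.7,0.6,0,0,-5.7,2,0,0,-5.7,3.5,0,0,-5.7,4.6,0,0,-5.7,5.3,0,0,-5.7,5.4,0,0,-5.7,5.4,0,0],
)

```text
t: 8.75
tcp_pos: [0.5525, -0.1233, 0.1174]
tool_rot: [0.998, 0.06, -0.001, -0.003]
force: [0.1, -0.5, -0.5]
finger_gap: 0.004
```

```bash
python3 - <<'E'
from h import *
st();w=snap('wrist','w10')
print(delta(-0.02,-0.0375,0.118))
o=orange(w,(200,150,400,340)); print(o, w2c(ray(w,*o[0],.1835))*1000)
E
```

```text
t 8.75 con mm [-54.8 -38.6] z 0.1174 F [ 0.11 -0.5  -0.54] gap 0.0041920872570075434 q [-0.42  0.55  1.65  0.    0.94  1.03]
(array([ 3.49, -0.07, -0.07]), np.float64(-0.06), 'tilt', array([-0.0029,  0.005 , -1.    ]))
(array([291.25      , 158.84047619]), np.int32(840)) [ -1.27868086 -42.16229649]
```

View pics/w10.png

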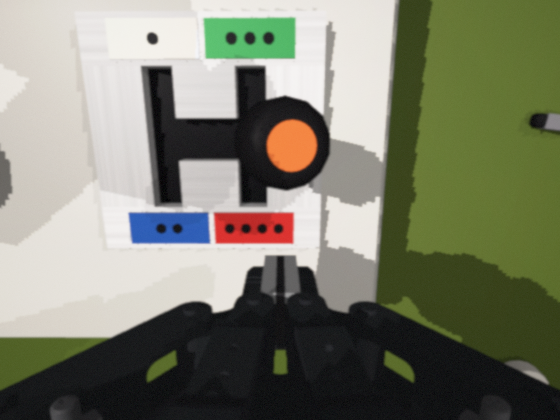

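The knob stands in the right leg at its middle, with spot at (291,145), and the shut tips are behind it at (281,260). I'll push forward.

Emit:
drive_tool(
  deltas=[0.6,0,0,0,1.4,0,0,0,2.2,0,0,0,2.7,0,-0.1,0,3.1,0,-0.1,0,3.5,-0.1,-0.1,0,3.9,-0.1,-0.1,0,4.3,-0.1,-0.1,0],
)

```text
t: 9.6
tcp_pos: [0.5947, -0.1168, 0.1183]
tool_rot: [0.998, 0.06, -0.002, -0.003]
force: [-1.8, -0.9, 1.5]
finger_gap: 0.001
```

```bash
python3 - <<'E'
from h import *
st();w=snap('wrist','w11')
print(delta(0.01,-0.0375,0.118))
E
```

```text
t 9.6 con mm [-12.1 -37.2] z 0.1183 F [-1.81 -0.89  1.49] gap 0.0005387978175839689 q [-0.38  0.6   1.55  0.    1.    1.07]
(array([2.12, 0.02, 0.03]), np.float64(-0.06), 'tilt', array([-0.0024,  0.0048, -1.    ]))
```

View pics/w11.png

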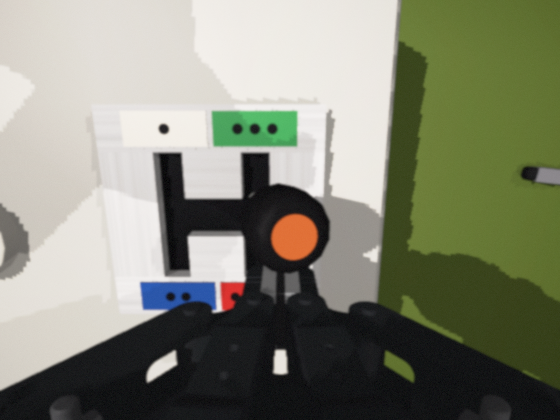

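In contact at 1.8 N, and the knob is moving forward in the right leg. I'll continue.

Emit:
drive_tool(
  deltas=[0.4,0,0,0,0.8,0,0,0,1.2,0,0,0,1.6,0,0,0,2,0,0,0,2.2,0,0,0],
)

```text
t: 10.25
tcp_pos: [0.6176, -0.1139, 0.1179]
tool_rot: [0.998, 0.061, -0.001, -0.003]
force: [-1.6, -0.4, -1.8]
finger_gap: 0.001
```

```bash
python3 - <<'E'
from h import *
st();w=snap('wrist','w12')
o=orange(w,(200,150,400,340)); print(o, w2c(ray(w,*o[0],.18))*1000)
E
```

```text
t 10.25 con mm [ 11.  -37.1] z 0.1179 F [-1.6  -0.45 -1.76] gap 0.0009070894335300184 q [-0.36  0.62  1.49  0.    1.03  1.09]
(array([293.83758151, 224.12448133]), np.int32(1687)) [ 41.39939936 -41.88341994]
```

View pics/w12.png

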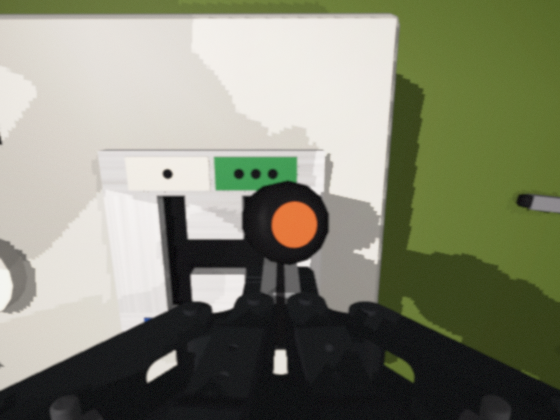

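The spot is at 41 mm forward, so shift_fore is about 0.23. About 6 mm remains to the stop, which I'll take in small steps.

Emit:
drive_tool(
  deltas=[0.2,0,0,0,0.4,0,0,0,0.6,0,0,0],
)

```text
t: 10.6
tcp_pos: [0.6241, -0.1132, 0.1181]
tool_rot: [0.998, 0.061, -0.001, -0.003]
force: [-1.5, -0.3, -1.0]
finger_gap: 0.0
```

```bash
python3 - <<'E'
from h import *
st();w=snap('wrist','w13')
o=orange(w,(200,150,400,340)); print(o, w2c(ray(w,*o[0],.18))*1000)
E
```

```text
t 10.6 con mm [ 17.5 -37.2] z 0.1181 F [-1.46 -0.28 -1.01] gap 0.00048211816762460904 q [-0.36  0.63  1.48  0.    1.04  1.09]
(array([293.46873103, 221.46812386]), np.int32(1647)) [ 48.75231438 -41.83764411]
```

Emit:
drive_tool(
  deltas=[0.2,0,0,0,0.4,0,0,0],
)

```text
t: 10.85
tcp_pos: [0.6271, -0.1126, 0.1178]
tool_rot: [0.998, 0.061, -0.002, -0.003]
force: [-5.9, -0.4, -0.9]
finger_gap: -0.005
```

```bash
python3 - <<'E'
from h import *
st();w=snap('wrist','w14')
o=orange(w,(200,150,400,340)); print(o, w2c(ray(w,*o[0],.178))*1000)
E
```

```text
t 10.85 con mm [ 20.5 -37. ] z 0.1178 F [-5.95 -0.38 -0.86] gap -0.00470827414272979 q [-0.35  0.64  1.47  0.    1.05  1.09]
(array([294.03290676, 226.04996953]), np.int32(1641)) [ 49.80859369 -41.88098575]
```

The force is up to 6 N. I'll press a little more to confirm the stop.

Emit:
drive_tool(
  deltas=[0.2,0,0,0,0.4,0,0,0,0.4,0,0,0],
)

```text
t: 11.2
tcp_pos: [0.6292, -0.1121, 0.1172]
tool_rot: [0.998, 0.061, -0.005, -0.003]
force: [-7.0, -0.9, 0.3]
finger_gap: 0.001
```

```bash
python3 - <<'E'
from h import *
st();w=snap('wrist','w15')
o=orange(w,(200,150,400,340)); print(o, w2c(ray(w,*o[0],.178))*1000)
E
```

```text
t 11.2 con mm [ 22.7 -36.8] z 0.1172 F [-7.04 -0.85  0.35] gap 0.0008818219915625376 q [-0.35  0.64  1.46  0.    1.06  1.1 ]
(array([294.12913097, 229.40758874]), np.int32(1634)) [ 51.24395895 -41.75043972]
```

View pics/w15.png

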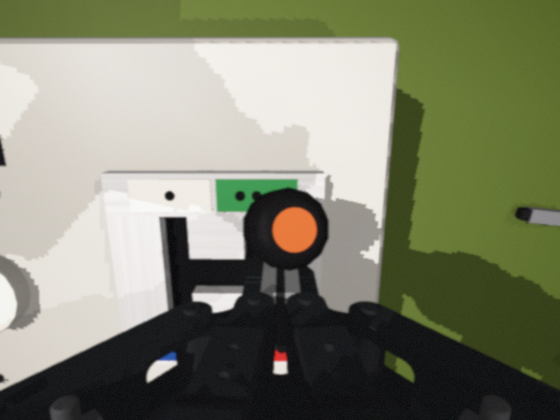

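Emit:
drive_tool(
  deltas=[0.3,0,0,0,0.5,0,0,0,0.5,0,0,0],
)

```text
t: 11.55
tcp_pos: [0.6312, -0.1117, 0.1168]
tool_rot: [0.998, 0.061, -0.008, -0.003]
force: [-7.8, -2.3, 2.7]
finger_gap: 0.003
```

```bash
python3 - <<'E'
from h import *
st();w=snap('wrist','w16')
o=orange(w,(200,150,400,340)); print(o, w2c(ray(w,*o[0],.178))*1000)
E
```

```text
t 11.55 con mm [ 24.7 -36.6] z 0.1168 F [-7.82 -2.3   2.69] gap 0.0027866118784021904 q [-0.35  0.65  1.45 -0.    1.07  1.1 ]
(array([294.29217604, 233.0599022 ]), np.int32(1636)) [ 52.50550701 -41.66370844]
```

The tool now tilts instead of advancing at about 8 N, so the lever looks stopped. I'll withdraw straight back, lift, and check from clear views.

Emit:
drive_tool(
  deltas=[-0.6,0,0,0,-2,0,0,0,-4,0,0,0,-6,0,0,0,-7.4,0,0,0,-8,0,0,0,-8,0,0,0],
)

```text
t: 12.3
tcp_pos: [0.5527, -0.1219, 0.1187]
tool_rot: [0.998, 0.061, -0.007, -0.003]
force: [0.4, -0.5, 0.6]
finger_gap: -0.005
```

```bash
python3 - <<'E'
from h import *
st();w=snap('wrist','w17')
o=orange(w,(200,20,400,340)); print(o, w2c(ray(w,*o[0],.178))*1000)
E
```

```text
t 12.3 con mm [-54.4 -37.1] z 0.1187 F [ 0.44 -0.52  0.61] gap -0.004750104564367854 q [-0.41  0.55  1.64 -0.    0.96  1.04]Traceback (most recent call last):
  File "<stdin>", line 3, in <module>
TypeError: 'NoneType' object is not subscriptable
```

View pics/w17.png

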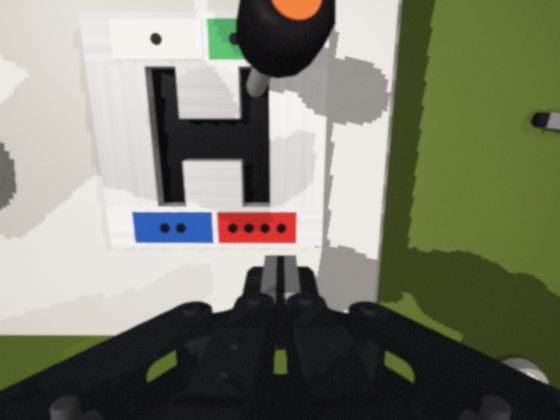

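The lever leans forward in the right leg, with its stem at (258,82) near the far end. I'll lift away for an unobstructed check.

Emit:
drive_tool(
  deltas=[-0.5,0,-2,0,-1,0,-5,0,-2,0,-8,0,-4,-1,-11,0,-6,-3,-13,0,-7,-6,-14,0,-7,-10,-14,0,-7,-14,-14,0,-7,-17,-14,0,-7,-18,-14,0,-7,-18,-14,0],
)

```text
t: 13.45
tcp_pos: [0.4647, 0.0486, 0.261]
tool_rot: [0.998, 0.062, -0.005, -0.003]
force: [0.4, -1.0, 0.1]
finger_gap: -0.0
```

```bash
python3 - <<'E'
from h import *
st();t=snap('top','t18');s=snap('side','s18');w=snap('wrist','w18')
cv2.imwrite('pics/t18z.png',cv2.resize(cv2.cvtColor(t['frame'],cv2.COLOR_RGB2BGR)[130:240,260:390],None,fx=5,fy=5,interpolation=cv2.INTER_CUBIC))
cv2.imwrite('pics/s18z.png',cv2.resize(cv2.cvtColor(s['frame'],cv2.COLOR_RGB2BGR)[120:240,210:330],None,fx=5,fy=5,interpolation=cv2.INTER_CUBIC))
a=orange(t,(310,140,350,200));b=orange(s,(240,140,300,200));print(a,b)
if a and b:
    X=tri(t,a[0],s,b[0]);print(X,w2c(X)*1000)
if a: print('top@.178',w2c(ray(t,*a[0],.178))*1000)
E
```

```text
t 13.45 con mm [-121.1  142.8] z 0.261 F [ 0.44 -1.02  0.05] gap -3.7868634151464995e-06 q [-0.14  0.23  1.72  0.    1.2   1.31]
(array([336.08333333, 161.91666667]), np.int32(24)) (array([261.22222222, 149.55555556]), np.int32(9))
[ 0.65664274 -0.11377315  0.17625   ] [ 49.73325421 -41.73578103]
top@.178 [ 48.70828323 -41.73021756]
```

View pics/t18z.png

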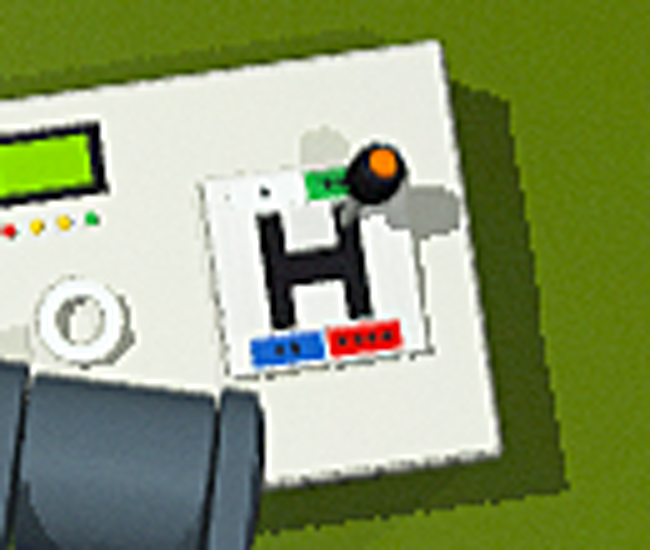

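View pics/s18z.png

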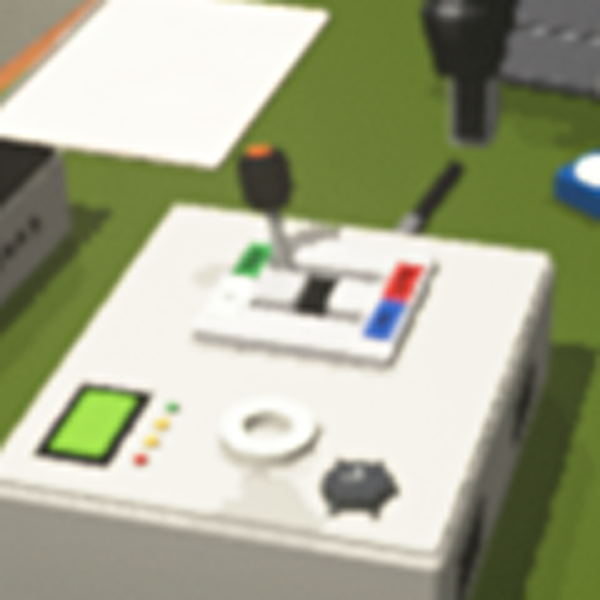

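View pics/w18.png

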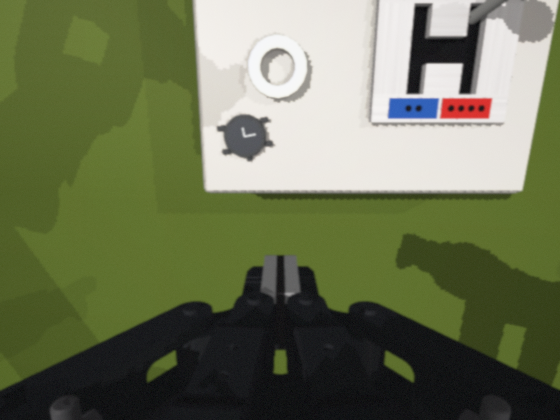

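The spot is now at console (49, −42) mm and z 0.176. The full-home figures are (47, −41) mm and 0.177. As a last check I'll compare the bystanders before and after, then hand in.

```bash
python3 - <<'E'
from h import *
a=dict(np.load('pics/top0.npz'))['frame'];b=dict(np.load('pics/t18.npz'))['frame']
for n,(x0,y0,x1,y1) in dict(nest_deck=(264,180,290,205),watch_deck=(258,204,280,226),tray=(78,172,160,276),pen=(388,165,440,180),holder=(420,192,455,226),nest_table=(402,238,430,262)).items():
    A=cv2.cvtColor(a[y0:y1,x0:x1],cv2.COLOR_RGB2GRAY).astype(np.float32);B=cv2.cvtColor(b[y0:y1,x0:x1],cv2.COLOR_RGB2GRAY).astype(np.float32)
    print(n,np.round(cv2.phaseCorrelate(A,B),2),np.abs(A-B).mean().round(1))
manip.sign_off(); st()
E
```

```text
Traceback (most recent call last):
ValueError: setting an array element with a sequence. The requested array has an inhomogeneous shape after 1 dimensions. The detected shape was (2,) + inhomogeneous part.
```

```bash
python3 - <<'E'
from h import *
a=dict(np.load('pics/top0.npz'))['frame'];b=dict(np.load('pics/t18.npz'))['frame']
for n,(x0,y0,x1,y1) in dict(nest_deck=(264,180,290,205),watch_deck=(258,204,280,226),tray=(78,172,160,276),pen=(388,165,440,180),holder=(420,192,455,226),nest_table=(402,238,430,262)).items():
    A=cv2.cvtColor(a[y0:y1,x0:x1],cv2.COLOR_RGB2GRAY).astype(np.float32);B=cv2.cvtColor(b[y0:y1,x0:x1],cv2.COLOR_RGB2GRAY).astype(np.float32)
    p,r=cv2.phaseCorrelate(A,B); print(n,np.round(p,2),round(r,2),np.abs(A-B).mean().round(1))
E
```

```text
nest_deck [0.55 0.55] 0.71 4.5
watch_deck [1.18 7.06] -0.06 95.7
tray [0.03 0.01] 0.98 4.0
pen [0.02 0.47] 0.98 2.8
holder [ 0.02 -0.02] 0.99 2.3
nest_table [0.14 0.01] 1.02 13.0
```

View pics/t18.png

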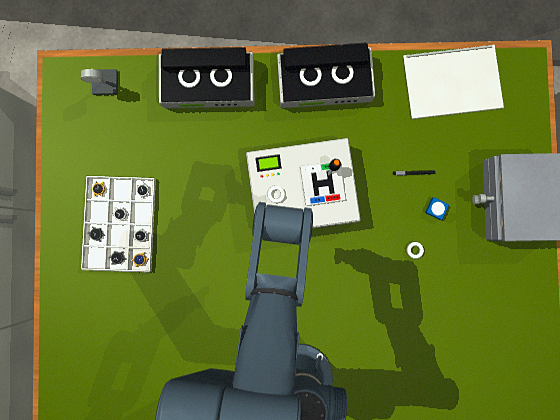

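The arm hides the deck watch in the top view, so I'll compare it in the side view. The other bystanders are unshifted.

```bash
python3 - <<'E'
from h import *
a=dict(np.load('pics/side0.npz'))['frame'];b=dict(np.load('pics/s18.npz'))['frame']
for n,(x0,y0,x1,y1) in dict(watch_deck=(270,206,294,228),nest_deck=(248,195,278,216)).items():
    A=cv2.cvtColor(a[y0:y1,x0:x1],cv2.COLOR_RGB2GRAY).astype(np.float32);B=cv2.cvtColor(b[y0:y1,x0:x1],cv2.COLOR_RGB2GRAY).astype(np.float32)
    p,r=cv2.phaseCorrelate(A,B); print(n,np.round(p,2),round(r,2),np.abs(A-B).mean().round(1))
print(manip.sign_off()); st()
E
```

```text
watch_deck [-0.02 -0.11] 1.02 5.6
nest_deck [ 0.09 -0.06] 0.96 3.3
the job is handed in; nothing more can be done
None
the job is handed in; nothing more can be done
```

The lever is in the third slot, fully forward by my measurements, and I handed the job in at about 13.6 s of the 58 s allowed.

**What I did:** The lever already stood near the middle of the left leg (shift_fore about 0.02), so no push along that leg was needed. With the shut fingers I pushed the knob across the channel to the right-leg stop, where the force reached 6.4 N. I then came round behind it and pushed it forward to its stop, at up to about 8 N. It never went toward the red slot and I never gripped it.

**Last checks:**
- **Lever position:** seen from the top and side cameras, the spot on the knob was at (50, −42) mm in console axes and z 0.176. Full home should be (47, −41) mm and 0.177, so it agrees to about 3 mm.
- **Knob lift:** the measured height shows the knob is not lifted.
- **Bystanders:** I measured no shift over about half a pixel (2 mm at most) for any of them. The arm hid the deck watch from the top camera, so I checked it in the side view, where it had not moved.

**What disagreed:**
- **Fingertip height:** both cameras put the fingertips about 42 mm above the reported TCP height. I worked from the camera heights.
- **Forward stop:** the readings there were soft. The tool kept creeping and tilting at 6–8 N, so I took full home from the pictures after backing off.

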